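Open the stone jar in the bench nest

ROBOT

A 6-joint arm with a two-finger parallel gripper is mounted at the origin on the work surface. World frame = base frame: x ahead of the robot, y to its left, z up, the work surface at z = 0. Lengths are in mm, angles in rad, forces in N, time in s.
With the tool pointing down it reaches from about 275 to 1000 mm from the base axis. Payload 8.4 kg.
Tool frame: the origin (TCP) lies midway between the tips of the shut fingers; the grasp point (between the pads) lies 19 mm behind it; z points along the fingers, x is the direction in which the jaws open and shut, and the axes are right-handed (so a half turn about z gives the same grasp; the last joint's range is limited). The gripper opens to 85 mm and grips with 20 to 120 N. Pads are 22 mm wide; open, the fingers measure 114 mm over their backs; the gripper's body (76 mm by 85 mm) begins 54 mm behind the grasp point. The pads swing forward as they close: fully open they stand 13 mm farther back than shut.
Start: joints at [1.167, 0.353, 1.633, -0, 1.155, -0.002], TCP at [244.421, 575.227, 231.281] pointing down, gripper open.
Joint ranges: [-2.63, 2.63], [-0.92, 2.1], [0.06, 2.66], [-1.3, 4.44], [0, 2.69], [-3.02, 3.02]. Speed limits (rad/s): [2.22, 2.22, 2.79, 3.14, 3.14, 3.14].

INTERFACE

Orientations are given as [roll, pitch, yaw] about the fixed x, y, z axes, in that order (R = Rz(yaw) Ry(pitch) Rx(roll)).
In Python, from rig import sense, grab_frame, camera_model, job gives the robot as it stands.
- The arm moves only by the tool arm_command, never from a script. Its argument "plan" is a list of rows, each an object with "translation": the shift along the tool's x, y, z in cm, a list of three; "twist": the turn about the tool's z in rad; "gripper": the opening, from 0 (shut) to 1 (fully open). A call has exactly 5 rows; each row is the pose to reach, as a shift and turn from the pose measured when the call began, along the tool's axes at that moment; what a row does not reach only later rows make up. A row lasts 1/12 s, in which the tool goes at most 41.7 mm and 7.16 degrees, less where a joint would pass 70% of its speed; a pose out of reach is approached as far as the arm can. A call with a gripper value outside its range is refused whole. The fingers move at their own pace and stop on an object; "squeeze" is the grip in N (left out, the last holds). Time passes only in rows, so rows that repeat a pose let the fingers close, or fill a call up. It gives the time, the measured TCP pose, the force and the opening at its end, in the units of the state.
- sense(): the state, without advancing time (a new reading comes with each control period).
- grab_frame(name): name is "side" or "top"; returns the picture (400x640x3 uint8, blue, green, red); there is no depth.
- camera_model(name): a dict with "fx", "fy", "cx", "cy" (pixels), "pose" (4x4, takes a point from camera to world coordinates). Camera axes: x right, y down, z forward; pixel columns grow to the right and rows downward; lengths in mm; the calibration is good to about 2 mm. A picture is of the moment at which its call begins. camera_model takes no time and is no camera call.
- job.sign_off(): hands the job in, once; it reports no verdict.
The state is a dict: "clock": time; "qpos": joint angles; "qvel": joint speeds; "joint_efforts": joint torques, N m; "eef_pos": TCP position; "tcp_rot": TCP orientation; "contact_force": force on the tool from outside, world axes, zero at the start; "wrist_torque": the same for the moment, N m; "opening": opening from 0.0 (shut) to 1.0 (fully open).
Only numpy, scipy, OpenCV 4.12 (cv2) and the standard library are available. Lean on these libraries where they do the work, as an engineer would, in place of code of your own. Each camera call takes 0.05 s, during which the arm holds its last target.

TASK

Open the amber glass jar with the red cap: carry it by its square glass body, never by its cap, to the dark square nest and set it fully down in the pocket so that it cannot turn. Then unscrew the red cap anticlockwise, regripping as often as needed, until the thread lets go, without pulling the jar up out of the nest, and put the cap down flat, top side up, in the shallow white tray. Leave the jar standing open in the nest and the other things on the bench where they are.

Things in the scene. Friction and masses are not known exactly. Their poses are not given: they have to be found in the camera images.
- jar_mid (a point): Centre of the square body of the red-capped amber glass jar (about 0.42 kg, loose). Body 56 x 56 mm in plan, 45 mm tall (underside 22.5 mm below this point, shoulder 22.5 mm above), sides along this frame's x and y, z up the jar. With the cap screwed on the whole jar is 73 mm tall. A quarter turn makes no difference.
- cap_mid (a point): Centre (half-way up) of the jar's red ribbed screw cap: round, 50 mm across, 26 mm tall (underside 13 mm below this point), 40 g, hollow underneath, z up. Screwed home at the start, its underside 2 mm above the glass shoulder. A pull of a few newtons while the thread still holds lifts jar and all out of the nest; once free only the cap's own weight is felt.
- jar_neck (a point): Centre of the top of the jar's round neck, 69 mm above the jar's underside, hidden under the cap. Neck 33 mm across, 40 mm over its right-handed single thread: the cap turns off anticlockwise seen from above, rises 6 mm per turn with about 1.5 mm of play, and lets go after about 1.1 to 1.4 turns from home. The cap is clear of the neck 22 mm above home.
- nest_seat (a point): Centre of the floor of the pocket in the nest, a fixed dark steel plate 100 x 100 x 17 mm with an orange-floored square pocket 60 x 60 mm, 9 mm deep (2 mm bevel at its edge; the floor is 8 mm above the bench). The pocket's sides lie along this frame's x and y, z up.
- tray_floor (a point): Centre of the inner floor (4 mm above the bench) of a fixed white open tray, 140 x 140 mm outside, walls 4 mm thick rising 8 mm above the floor; sides along this frame's x and y.
- blue_jar_mid (a point): Centre of the glass body of a second jar of the same sizes, green glass with a blue cap; loose bystander, leave alone. It and the red-capped jar may have swapped places.
- bead_bowl: Loose steel bowl of beads, 92 mm across, 32 mm tall; origin at the centre of its underside. Leave alone.
- ball_vise: Fixed engraver's ball vise, about 104 mm across at the foot, 112 mm tall; origin at the centre of its underside.
- pliers: Loose pliers with black grips lying on the bench, about 145 mm long along their x axis and 13 mm tall; origin at the rivet, bench level. Leave alone.
- steel_block: Loose steel bench block 60 x 60 x 18 mm; origin at the centre of its underside. Leave alone.
- mallet_grip (a point): Grip of a loose hammer, 200 mm long, lying on the bench. Leave alone.
- pusher_grip (a point): Grip of a loose wooden-handled pusher shaped like a screwdriver, 150 mm long, lying on the bench. Leave alone.
Things that resemble listed ones, but are neither listed nor needed, are in the scene too. There is more than one size of the part that bears jar_mid; the job needs the larger. Of the things that look like the part that bears cap_mid, the larger one is meant.

How it is judged:
By the outcome, as a careful person would: the job done as asked, in the order asked, and still so for the second after the job is handed in, with the robot touching nothing.
It also fails if it takes over 72 s, if anything falls off the work surface, if the arm or the gripper's body presses on something with over 40 N, if the wrist force passes 120 N, or if a joint passes its speed limit or range.

## Working session

There is one attempt and no reset: what is moved stays moved. The work goes in short steps, Python scripts to look and compute and a tool call to move; the robot and the scene stay as the last step left them, time stands still between calls to the robot, and variables do not carry over. Pictures are saved under pics/ and viewed, and the job is handed in when it is done.

Besides the shell and the picture viewer there is one more tool, called after "Request:" as name([rows], argument=value, ...), one row to a line, values as JSON. arm_command: Moves the arm, as the interface text tells. Its arguments: {"type":"object","properties":{"plan":{"type":"array","items":{"type":"object","properties":{"translation":{"type":"array","items":{"type":"number"}},"twist":{"type":"number"},"gripper":{"type":"number"}}}},"squeeze":{"type":"number"}},"required":["plan"]}

```bash
mkdir -p pics; ls
python3 - <<'E'
from rig import sense, grab_frame, camera_model
import cv2
for n in("side","top"):
    cv2.imwrite(f"pics/{n}0.png",grab_frame(n)); m=camera_model(n); print(n,m)
print(sense())
E
```

```text
pics
side {'fx': 386.53598680610446, 'fy': 386.53598680610446, 'cx': 322.9079972025104, 'cy': 200.22638629956901, 'pose': array([[ 8.70775039e-01, -3.53821445e-01,  3.41410627e-01,
         2.06482903e+02],
       [-4.91591219e-01, -6.13191609e-01,  6.18331726e-01,
        -6.08433212e+02],
       [-9.42889309e-03, -7.06262300e-01, -7.07887463e-01,
         7.45405638e+02],
       [ 0.00000000e+00,  0.00000000e+00,  0.00000000e+00,
         1.00000000e+00]])}
top {'fx': 471.09232805900535, 'fy': 471.09232805900535, 'cx': 325.0271424031564, 'cy': 197.73335883966047, 'pose': array([[ 2.43749321e-02, -9.85229008e-01,  1.69498274e-01,
         3.16758459e+02],
       [-9.99217620e-01, -2.92925257e-02, -2.65724498e-02,
        -2.82109964e+00],
       [ 3.11449809e-02, -1.68717961e-01, -9.85172188e-01,
         1.36519348e+03],
       [ 0.00000000e+00,  0.00000000e+00,  0.00000000e+00,
         1.00000000e+00]])}
{'clock': 0.1, 'qpos': array([ 1.16660344e+00,  3.53582188e-01,  1.63408349e+00,  1.58506373e-05,
        1.15522323e+00, -2.40223449e-03]), 'qvel': array([-0.00090518, -0.00167697, -0.00336268,  0.00231156, -0.00146787,
       -0.00145874]), 'joint_efforts': array([-3.62754827e-04, -6.06360555e+01, -3.42822504e+01, -1.77811302e-05,
        3.89715191e-03,  2.11336510e-05]), 'eef_pos': array([244.23672124, 574.8142642 , 230.62455494]), 'tcp_rot': array([-3.14157505e+00,  1.29621156e-03,  1.16899927e+00]), 'contact_force': array([-0.02110751, -0.5826712 ,  0.15363314]), 'wrist_torque': array([-0.02795526,  0.03794979, -0.0179216 ]), 'opening': 1.0010835280165273}
```

View pics/side0.png

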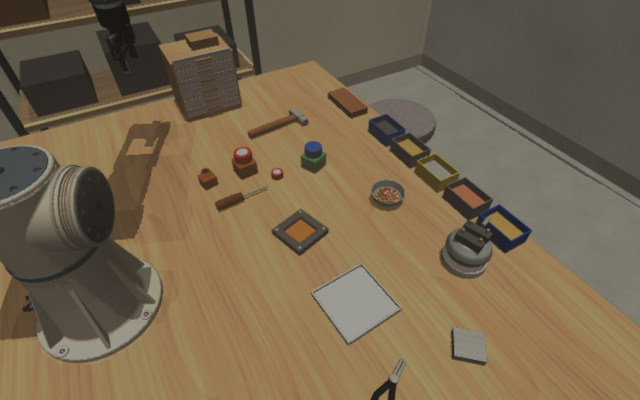

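View pics/top0.png

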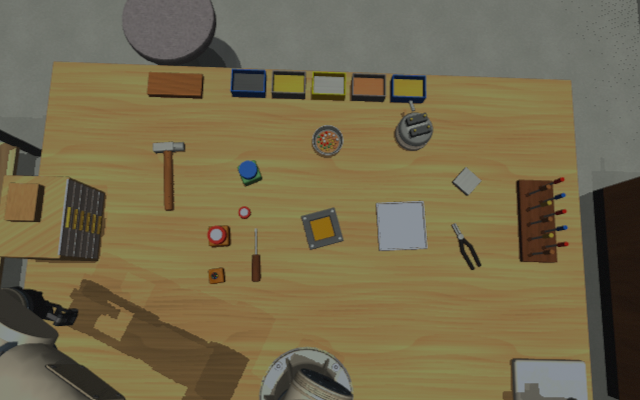

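The red-capped jar shows at side (244,162) and top (218,236). The nest is at top (322,229), the tray at top (401,226). The decoys are a small cap at top (244,212) and a small jar at top (216,275). Next I'll crop closer for a finer look.

Run:
```python
import cv2,numpy as np
t=cv2.imread("pics/top0.png");s=cv2.imread("pics/side0.png")
a=cv2.resize(t[205:285,185:285],None,fx=4,fy=4,interpolation=cv2.INTER_CUBIC)
b=cv2.resize(t[195:265,285:385],None,fx=4,fy=4,interpolation=cv2.INTER_CUBIC)
c=cv2.resize(s[130:210,185:285],None,fx=4,fy=4,interpolation=cv2.INTER_CUBIC)
d=cv2.resize(s[200:270,250:350],None,fx=4,fy=4,interpolation=cv2.INTER_CUBIC)
cv2.imwrite("pics/crop0.png",np.vstack([np.hstack([a,c]),np.hstack([b,d])])[:600])
```

```text
(no output)
```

View pics/crop0.png

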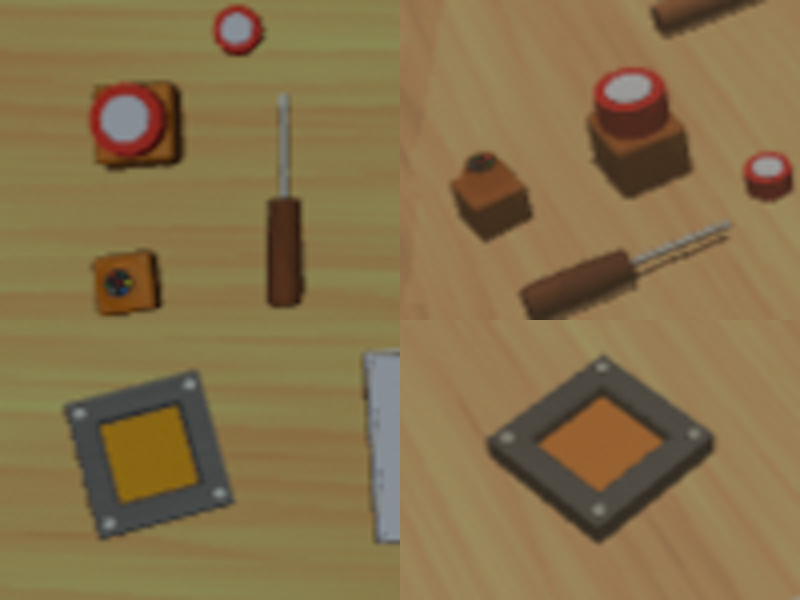

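```bash
cat > h.py <<'E'
import numpy as np,cv2
from rig import camera_model
def ray(n,p):
    m=camera_model(n);P=m['pose'];d=np.array([(p[0]-m['cx'])/m['fx'],(p[1]-m['cy'])/m['fy'],1.])
    return P[:3,3],P[:3,:3]@d
def onz(n,p,z):
    o,d=ray(n,p);return o+d*(z-o[2])/d[2]
def two(p,q):  # side pixel p, top pixel q
    o1,d1=ray('side',p);o2,d2=ray('top',q)
    A=np.stack([d1,-d2],1);t=np.linalg.lstsq(A,o2-o1,rcond=None)[0]
    a=o1+d1*t[0];b=o2+d2*t[1];return (a+b)/2,np.linalg.norm(a-b)
def proj(n,X):
    m=camera_model(n);P=m['pose'];c=P[:3,:3].T@(np.asarray(X,float)-P[:3,3]);return np.array([m['fx']*c[0]/c[2]+m['cx'],m['fy']*c[1]/c[2]+m['cy']])
def up(img,box,k=6):
    x0,y0,x1,y1=box;return cv2.resize(img[y0:y1,x0:x1],None,fx=k,fy=k,interpolation=cv2.INTER_CUBIC)
def back(pt,box,k=6): return (np.asarray(pt,float)+.5)/k-.5+np.array(box[:2])
def big(mask):
    c,_=cv2.findContours(mask.astype(np.uint8),cv2.RETR_EXTERNAL,cv2.CHAIN_APPROX_NONE);return max(c,key=cv2.contourArea)
def cen(c):
    m=cv2.moments(c);return np.array([m['m10']/m['m00'],m['m01']/m['m00']])
E
python3 - <<'E'
from h import *
S=cv2.imread("pics/side0.png");T=cv2.imread("pics/top0.png")
def quad(n,img,box,f,z):
    u=up(img,box);m=f(cv2.cvtColor(u,cv2.COLOR_BGR2HSV).astype(int),u.astype(int));c=big(m)
    w=np.array([onz(n,back(p[0],box),z)[:2] for p in c],np.float32)
    r=cv2.minAreaRect(w);return [np.round(x,1) for x in (cen(w.reshape(-1,1,2)),r[1],r[2])]
dark=lambda h,u:(h[...,1]<95)&(h[...,2]<140)|((h[...,0]<22)&(h[...,1]>150))
org=lambda h,u:(h[...,1]>120)&(h[...,0]<30)
for n,I,b in(("top",T,(290,195,360,260)),("side",S,(255,195,345,265))):
    u=up(I,b);H=cv2.cvtColor(u,cv2.COLOR_BGR2HSV); k=6
    print(n,'wood',H[5,5],'steel',H[40*6-6*22 if 0 else H.shape[0]//2, int(H.shape[1]*.22)],'orange',H[H.shape[0]//2,H.shape[1]//2])
H=cv2.cvtColor(T,cv2.COLOR_BGR2HSV)
for p in((218,234),(218,228),(227,243),(228,230),(235,236),(207,238),(401,226),(370,226)):print(p,T[p[1],p[0]],H[p[1],p[0]])
H=cv2.cvtColor(S,cv2.COLOR_BGR2HSV);print('side')
for p in((243,152),(242,160),(236,165),(238,172),(250,170),(355,300),(258,160),(280,150)):print(p,S[p[1],p[0]],H[p[1],p[0]])
E
```

```text
top wood [ 25 111 136] steel [70 11 70] orange [ 21 220 137]
side wood [ 18 114 152] steel [19 42 86] orange [ 14 172 151]
(218, 234) [149 142 136] [106  22 149]
(218, 228) [ 48  53 139] [  2 167 139]
(227, 243) [ 27  69 108] [ 16 191 108]
(228, 230) [13 36 62] [ 14 202  62]
(235, 236) [ 72 117 137] [ 21 121 137]
(207, 238) [ 61  99 137] [ 15 141 137]
(401, 226) [149 142 135] [105  24 149]
(370, 226) [ 69 114 137] [ 20 127 137]
side
(243, 152) [151 152 154] [ 10   5 154]
(242, 160) [29 41 79] [  7 161  79]
(236, 165) [35 63 97] [ 14 163  97]
(238, 172) [29 45 63] [ 14 138  63]
(250, 170) [30 48 66] [ 15 139  66]
(355, 300) [147 154 155] [ 26  13 155]
(258, 160) [ 80 119 152] [ 16 121 152]
(280, 150) [ 87 129 153] [ 19 110 153]
```

Run:
```python
from h import *
S=cv2.imread("pics/side0.png");T=cv2.imread("pics/top0.png")
def quad(n,img,box,f,z,lab):
    u=up(img,box);h=cv2.cvtColor(u,cv2.COLOR_BGR2HSV).astype(int);c=big(f(h))
    w=np.array([onz(n,back(p[0],box),z)[:2] for p in c],np.float32)
    r=cv2.minAreaRect(w);print(lab,n,np.round(r[0],1),'cen',np.round(cen(w.reshape(-1,1,2)),1),np.round(r[1],1),round(r[2],1)); return cv2.boxPoints(r)
steel=lambda h:(h[...,1]<75)
quad("top",T,(290,195,360,260),steel,17,'nest17')
quad("side",S,(255,195,345,265),steel,17,'nest17')
quad("top",T,(290,195,360,260),lambda h:(h[...,1]>175)&(h[...,2]>90),8,'floor8')
quad("side",S,(255,195,345,265),lambda h:(h[...,1]>143)&(h[...,2]>95),8,'floor8')
white=lambda h:(h[...,1]<70)&(h[...,2]>100)
quad("top",T,(365,190,440,260),white,12,'tray12')
quad("side",S,(300,255,410,350),white,12,'tray12')
# label
quad("top",T,(195,215,240,255),white,73,'label73')
quad("side",S,(225,140,265,185),white,73,'label73')
am=lambda h:(h[...,1]>150)&(h[...,2]<125)|(h[...,0]<12)|white(h)
quad("top",T,(195,215,240,255),lambda h:(h[...,0]<10)&(h[...,1]>100)|white(h),73,'cap73')
quad("top",T,(195,215,240,255),lambda h:(h[...,1]>155)|white(h)|(h[...,0]<10),45,'jar45')
quad("side",S,(225,135,265,185),lambda h:(h[...,2]<118)|(h[...,0]<12)|white(h),45,'jarall45')
# line fits on jar edges for yaw : dump mask picture
b=(195,215,240,255);u=up(T,b,8);h=cv2.cvtColor(u,cv2.COLOR_BGR2HSV)
b2=(225,140,265,180);u2=up(S,b2,8)
cv2.imwrite("pics/jar1.png",np.hstack([u,u2]))
```

```text
nest17 top [460.5 -32.2] cen [460.5 -32.1] [101.3 100.5] 16.5
nest17 side [458.1 -32.2] cen [458.2 -31.9] [102.  102.5] 16.7
floor8 top [461.  -32.5] cen [461.  -32.5] [57.8 57.7] 16.5
floor8 side [459.9 -27.3] cen [459.9 -27.3] [56.5 56.1] 16.7Traceback (most recent call last):
  File "<stdin>", line 13, in <module>
  File "<stdin>", line 5, in quad
  File "h.py", line 7, in onz
    o,d=ray(n,p);return o+d*(z-o[2])/d[2]
        ~~~^^^^^
  File "h.py", line 4, in ray
    m=camera_model(n);P=m['pose'];d=np.array([(p[0]-m['cx'])/m['fx'],(p[1]-m['cy'])/m['fy'],1.])
ValueError: time passes only in moves, steps and waits
```

```bash
sed -i 's/^from rig import camera_model/from rig import camera_model as _cm\nimport functools\ncamera_model=functools.lru_cache(None)(_cm)/' h.py
cat >> h.py <<'E'
def quad(n,img,box,f,z,lab):
    u=up(img,box);h=cv2.cvtColor(u,cv2.COLOR_BGR2HSV).astype(int);c=big(f(h))
    w=np.array([onz(n,back(p[0],box),z)[:2] for p in c],np.float32)
    r=cv2.minAreaRect(w);print(lab,n,np.round(r[0],1),'cen',np.round(cen(w.reshape(-1,1,2)),1),np.round(r[1],1),round(r[2],1)); return w,r
E
python3 - <<'E'
from h import *
S=cv2.imread("pics/side0.png");T=cv2.imread("pics/top0.png")
white=lambda h:(h[...,1]<70)&(h[...,2]>100)
quad("top",T,(365,190,440,260),white,12,'tray12')
quad("side",S,(300,255,410,350),white,12,'tray12')
quad("top",T,(195,215,240,255),white,73,'label73')
quad("side",S,(225,140,265,185),white,73,'label73')
quad("top",T,(195,215,240,255),lambda h:(h[...,0]<10)&(h[...,1]>100)|white(h),73,'cap73')
quad("top",T,(195,215,240,255),lambda h:(h[...,1]>155)|white(h)|(h[...,0]<10),45,'jar45')
b=(195,215,240,255);u=up(T,b,8)
b2=(225,140,265,180);u2=up(S,b2,8)
cv2.imwrite("pics/jar1.png",np.hstack([u,u2]))
E
```

```text
tray12 top [ 475.5 -262.4] cen [ 475.8 -262.9] [142.7 143.7] 3.9
tray12 side [ 472.4 -263.2] cen [ 473.4 -261.9] [143.4 143.9] 4.0
label73 top [429.4 258. ] cen [429.4 258. ] [30.5 31.7] 1.6
label73 side [427.3 262. ] cen [427.6 261.9] [31.1 31.8] 59.8
cap73 top [428.4 256. ] cen [428.3 255.9] [52.5 50.5] 73.7
jar45 top [428.1 256.6] cen [427.9 255.9] [59.  63.1] 5.4
```

View pics/jar1.png

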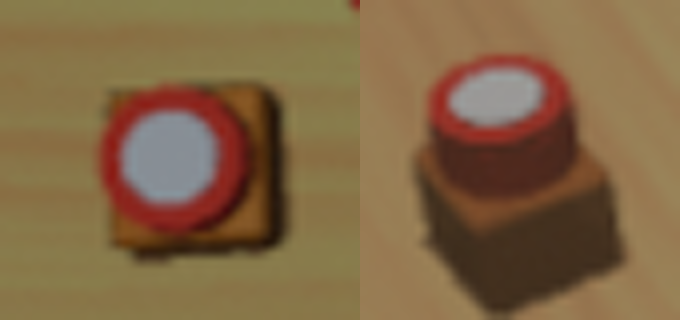

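Run:
```python
from h import *
b2=(225,140,265,180);b=(195,215,240,255)
f=lambda p:back((p[0]-360,p[1]),b2,8)
g=lambda p:back(p,b,8)
P=[onz('side',f(p),45)[:2] for p in((420,155),(490,230),(608,180))]
Q=[onz('side',f(p),0)[:2] for p in((432,240),(500,312),(622,262))]
for X in(P,Q):
    print(np.round(X,1));
    for i in(0,1):
        d=X[i+1]-X[i];print(np.hypot(*d),np.degrees(np.arctan2(d[1],d[0])))
    print('mid',(X[0]+X[2])/2)
R=[onz('top',g(p),45)[:2] for p in((112,93),(116,243),(264,243),(264,90))]
print(np.round(R,1))
for i in range(3):
    d=R[i+1]-R[i];print(np.hypot(*d),np.degrees(np.arctan2(d[1],d[0])))
print('mid',sum(R)/4, (R[1]+R[3])/2)
T=cv2.imread("pics/top0.png");S=cv2.imread("pics/side0.png")
# amber mask bottom & right edges
u=up(T,b,8);h=cv2.cvtColor(u,cv2.COLOR_BGR2HSV).astype(int)
m=(h[...,1]>160)&(h[...,2]>80)
# right edge: for rows 110..225 last True col ; bottom edge for cols 130..250
ce=[(np.where(m[r])[0].max(),r) for r in range(110,230)]
be=[(c,np.where(m[:,c])[0].max()) for c in range(130,250)]
for n,e in(('right',ce),('bottom',be)):
    w=np.array([onz('top',g(p),45)[:2] for p in e],np.float32);l=cv2.fitLine(w,cv2.DIST_HUBER,0,.01,.01).ravel()
    print(n,np.degrees(np.arctan2(l[1],l[0])),l[2:])
us=up(S,(225,130,265,185),6)
hs=cv2.cvtColor(us,cv2.COLOR_BGR2HSV).astype(int)
c=big((hs[...,2]<120)|(hs[...,0]<11))
w=np.array([onz('side',back(p[0],(225,130,265,185)),0)[:2] for p in c]);
```

```text
[[400.5 279.9]
 [407.3 228. ]
 [453.7 232.8]]
52.36285483840344 -82.4909590236985
46.59674519698269 5.9156670368732245
mid [427.06618506 256.38743691]
[[399.5 287.2]
 [406.9 236.7]
 [455.8 240.2]]
50.98371928926784 -81.6746649382189
49.087948649064764 4.04834560416731
mid [427.64516662 263.69696983]
[[453.6 285. ]
 [401.5 280.2]
 [402.8 229.2]
 [456.1 232.3]]
52.36302415796629 -174.72323307697388
51.04107338263585 -88.47794476593234
53.397872215488924 3.3858769696177786
mid [428.49028081 256.67222339] [428.78116789 256.25673194]
right 5.3877754 [426.42725 230.46237]
bottom -85.02114 [403.0392  253.02135]
```

```bash
cat > g.py <<'E'
import sys,numpy as np
from rig import sense
from scipy.spatial.transform import Rotation as Ro
# usage g.py x y z yaw
s=sense();R=Ro.from_euler('xyz',s['tcp_rot']).as_matrix()
print('t',round(s['clock'],2),'pos',np.round(s['eef_pos'],1),'rot',np.round(s['tcp_rot'],4),'F',np.round(s['contact_force'],1),'T',np.round(s['wrist_torque'],2),'op',round(s['opening'],3),'q',np.round(s['qpos'],2))
if len(sys.argv)>4:
    x,y,z,w=map(float,sys.argv[1:5])
    d=R.T@(np.array([x,y,z])-s['eef_pos'])/10
    print('cm',np.round(d,2),'twist',round((s['tcp_rot'][2]-w+np.pi)%(2*np.pi)-np.pi,3))
E
python3 g.py 429 258 150 1.66
```

```text
t 0.1 pos [244.2 574.8 230.6] rot [-3.1416e+00  1.3000e-03  1.1690e+00] F [-0.  -0.6  0.2] T [-0.03  0.04 -0.02] op 1.001 q [ 1.17  0.35  1.63  0.    1.16 -0.  ]
cm [-21.92  29.39   8.09] twist -0.491
```

Request:
arm_command([
  {"translation": [-2.74,3.67,1.0],"twist": -0.1,"gripper": 1},
  {"translation": [-5.48,7.35,2.0],"twist": -0.2,"gripper": 1},
  {"translation": [-8.2,11.0,3.0],"twist": -0.3,"gripper": 1},
  {"translation": [-10.96,14.7,4.0],"twist": -0.4,"gripper": 1},
  {"translation": [-13.0,17.4,4.8],"twist": -0.49,"gripper": 1},
], squeeze=40)

```text
clock: 0.52
eef_pos: [346.8, 397.6, 185.5]
tcp_rot: [-3.141, 0.001, 1.665]
contact_force: [1.3, 0.1, -0.3]
opening: 1.001
```

```bash
python3 g.py 429 258 130 1.66
```

```text
t 0.52 pos [346.8 397.6 185.5] rot [-3.1409e+00  1.3000e-03  1.6647e+00] F [ 1.3  0.1 -0.3] T [ 0.05 -0.04 -0.03] op 1.001 q [ 0.85  0.25  1.89 -0.    1.   -0.81]
cm [-14.66   6.88   5.56] twist 0.005
```

Request:
arm_command([
  {"translation": [-3.66,1.72,1.0],"twist": 0.0,"gripper": 1},
  {"translation": [-7.3,3.4,2.0],"twist": 0.0,"gripper": 1},
  {"translation": [-11.0,5.2,3.5],"twist": 0.005,"gripper": 1},
  {"translation": [-14.66,6.88,5.0],"twist": 0.005,"gripper": 1},
  {"translation": [-14.66,6.88,5.5],"twist": 0.005,"gripper": 1},
])

```text
clock: 0.93
eef_pos: [430.2, 253.1, 129.0]
tcp_rot: [-3.139, 0.004, 1.657]
contact_force: [-1.0, -0.1, 0.0]
opening: 1.002
```

```bash
python3 g.py 429 258 10 1.66
python3 - <<'E'
import cv2,numpy as np
from rig import grab_frame
s=grab_frame("side");t=grab_frame("top")
cv2.imwrite("pics/s1.png",s);cv2.imwrite("pics/t1.png",t)
cv2.imwrite("pics/v1.png",np.hstack([cv2.resize(s[100:220,180:300],None,fx=3.3,fy=3.3),cv2.resize(t[180:300,160:280],None,fx=3.3,fy=3.3)]))
E
```

```text
t 0.93 pos [430.2 253.1 129. ] rot [-3.1395  0.0036  1.6569] F [-1.  -0.1  0. ] T [-0.01  0.03  0.03] op 1.002 q [ 0.53  0.29  1.99 -0.    0.86 -1.12]
cm [ 0.54 -0.05 11.9 ] twist -0.003
```

View pics/v1.png

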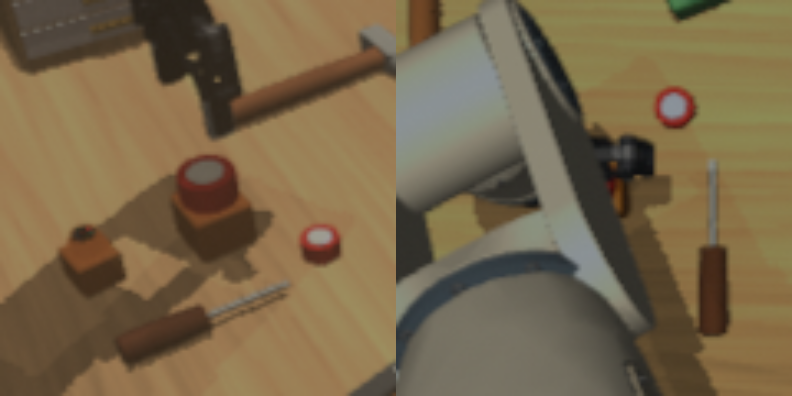

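The gripper is over the red jar and the fingers straddle it clear of neighbours (side view: jar at crop (210,205), gripper fingers above at (210,110)). Next it descends.

Request:
arm_command([
  {"translation": [0.54,-0.05,2.0],"twist": 0,"gripper": 1},
  {"translation": [0.54,-0.05,5.0],"twist": 0,"gripper": 1},
  {"translation": [0.54,-0.05,7.0],"twist": 0,"gripper": 1},
  {"translation": [0.54,-0.05,8.5],"twist": 0,"gripper": 1},
  {"translation": [0.54,-0.05,8.5],"twist": 0,"gripper": 1},
])

```text
clock: 1.45
eef_pos: [425.5, 261.7, 42.3]
tcp_rot: [-3.135, 0.004, 1.658]
contact_force: [-1.0, -1.1, 0.9]
opening: 0.999
```

```bash
python3 g.py 429 258 10 1.66
```

```text
t 1.45 pos [425.5 261.7  42.3] rot [-3.1347  0.004   1.6577] F [-1.  -1.1  0.9] T [ 0.05  0.07 -0.03] op 0.999 q [ 0.55  0.44  2.03 -0.    0.68 -1.11]
cm [-0.39  0.34  3.23] twist -0.002
```

Request:
arm_command([
  {"translation": [-0.35,0.3,1.0],"twist": 0,"gripper": 1},
  {"translation": [-0.35,0.3,2.2],"twist": 0,"gripper": 1},
  {"translation": [-0.35,0.3,3.1],"twist": 0,"gripper": 1},
  {"translation": [-0.35,0.3,3.1],"twist": 0,"gripper": 1},
  {"translation": [-0.35,0.3,3.1],"twist": 0,"gripper": 1},
])

```text
clock: 1.87
eef_pos: [428.5, 258.6, 11.4]
tcp_rot: [-3.134, 0.004, 1.658]
contact_force: [-0.8, 0.2, 0.2]
opening: 1.004
```

```bash
python3 g.py 429 258 10 1.66
```

```text
t 1.87 pos [428.5 258.6  11.4] rot [-3.1344  0.0041  1.658 ] F [-0.8  0.2  0.2] T [-0.03  0.04  0.01] op 1.004 q [ 0.54  0.5   2.04 -0.    0.61 -1.12]
cm [-0.06  0.04  0.14] twist -0.002
```

Request:
arm_command([
  {"translation": [0,0.04,0.1],"twist": 0,"gripper": 0.8},
  {"translation": [0,0.04,0.1],"twist": 0,"gripper": 0.6},
  {"translation": [0,0.04,0.1],"twist": 0,"gripper": 0.5},
  {"translation": [0,0.04,0.1],"twist": 0,"gripper": 0.5},
  {"translation": [0,0.04,0.1],"twist": 0,"gripper": 0.5},
], squeeze=40)

```text
clock: 2.28
eef_pos: [429.4, 258.8, 11.1]
tcp_rot: [-3.135, 0.004, 1.658]
contact_force: [-1.0, -0.9, 5.9]
opening: 0.652
```

```bash
python3 g.py 429 258 10 1.66
```

```text
t 2.28 pos [429.4 258.8  11.1] rot [-3.1355  0.0037  1.6581] F [-1.  -0.9  5.9] T [-0.04  0.14  0.14] op 0.652 q [ 0.54  0.5   2.04 -0.    0.61 -1.12]
cm [-0.08 -0.04  0.11] twist -0.002
```

Request:
arm_command([
  {"translation": [0,0,0],"twist": 0,"gripper": 0.5},
  {"translation": [0,0,-0.5],"twist": 0,"gripper": 0.5},
  {"translation": [0,0,-1.5],"twist": 0,"gripper": 0.5},
  {"translation": [0,0,-3.5],"twist": 0,"gripper": 0.5},
  {"translation": [0,0,-6],"twist": 0,"gripper": 0.5},
], squeeze=50)

```text
clock: 2.7
eef_pos: [428.4, 258.3, 71.1]
tcp_rot: [-3.132, 0.005, 1.658]
contact_force: [0.1, -0.3, -7.0]
opening: 0.651
```

```bash
python3 g.py 460 -32 100 1.859
```

```text
t 2.7 pos [428.4 258.3  71.1] rot [-3.1323  0.0051  1.6581] F [ 0.1 -0.3 -7. ] T [ 0.02 -0.08 -0.03] op 0.651 q [ 0.54  0.39  2.02 -0.    0.75 -1.12]
cm [-29.21   0.59  -2.75] twist -0.201
```

Request:
arm_command([
  {"translation": [-2,0.05,-2.0],"twist": 0,"gripper": 0.5},
  {"translation": [-5,0.1,-2.75],"twist": -0.05,"gripper": 0.5},
  {"translation": [-8.5,0.2,-2.75],"twist": -0.1,"gripper": 0.5},
  {"translation": [-12,0.3,-2.75],"twist": -0.15,"gripper": 0.5},
  {"translation": [-15,0.4,-2.75],"twist": -0.2,"gripper": 0.5},
])

```text
clock: 3.12
eef_pos: [445.4, 107.6, 100.3]
tcp_rot: [-3.132, 0.003, 1.861]
contact_force: [0.5, 1.1, -5.5]
opening: 0.649
```

```bash
python3 g.py 460 -32 100 1.860
```

```text
t 3.12 pos [445.4 107.6 100.3] rot [-3.132   0.0034  1.8611] F [ 0.5  1.1 -5.5] T [ 0.04 -0.04 -0.03] op 0.649 q [ 0.24  0.29  2.09 -0.01  0.78 -1.62]
cm [-13.8  -2.6   0.1] twist 0.001
```

Request:
arm_command([
  {"translation": [-3.5,-0.65,0.1],"twist": 0,"gripper": 0.5},
  {"translation": [-7,-1.3,0.1],"twist": 0,"gripper": 0.5},
  {"translation": [-10.5,-2,0.1],"twist": 0,"gripper": 0.5},
  {"translation": [-13,-2.45,0.1],"twist": 0,"gripper": 0.5},
  {"translation": [-13.8,-2.6,0.1],"twist": 0,"gripper": 0.5},
])

```text
clock: 3.53
eef_pos: [460.1, -35.2, 100.8]
tcp_rot: [-3.133, 0.004, 1.859]
contact_force: [0.5, -0.2, -6.3]
opening: 0.646
```

Request:
arm_command([
  {"translation": [0,0,0.5],"twist": 0,"gripper": 0.5},
  {"translation": [0,0,1.5],"twist": 0,"gripper": 0.5},
  {"translation": [0,0,3],"twist": 0,"gripper": 0.5},
  {"translation": [0,0,4],"twist": 0,"gripper": 0.5},
  {"translation": [0,0,4],"twist": 0,"gripper": 0.5},
])

```text
clock: 3.95
eef_pos: [457.8, -34.3, 58.5]
tcp_rot: [-3.129, 0.003, 1.86]
contact_force: [0.4, -0.1, -5.6]
opening: 0.645
```

```bash
python3 g.py 460 -32 50 1.860
python3 - <<'E'
import cv2,numpy as np
from rig import grab_frame
s=grab_frame("side");t=grab_frame("top")
cv2.imwrite("pics/s2.png",s);cv2.imwrite("pics/t2.png",t)
cv2.imwrite("pics/v2.png",np.hstack([cv2.resize(s[160:280,240:360],None,fx=3.3,fy=3.3),cv2.resize(t[170:290,260:380],None,fx=3.3,fy=3.3)]))
E
```

```text
t 3.95 pos [457.8 -34.3  58.5] rot [-3.1286e+00  2.7000e-03  1.8601e+00] F [ 0.4 -0.1 -5.6] T [ 0.07  0.08 -0.01] op 0.645 q [-0.07  0.36  2.11 -0.01  0.68 -1.92]
cm [0.16 0.29 0.85] twist 0.0
```

View pics/v2.png

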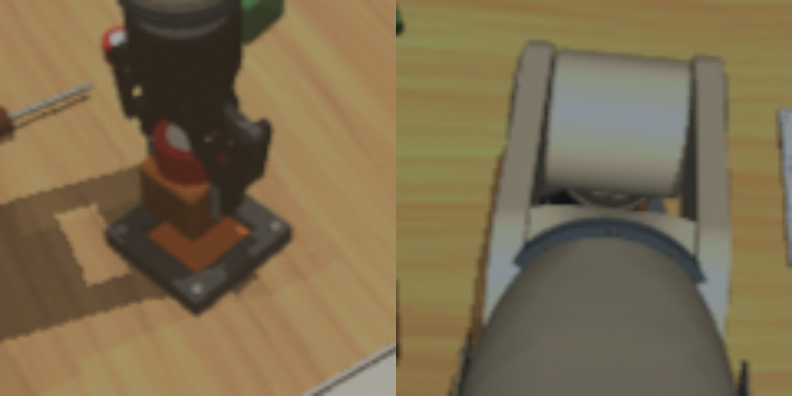

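Run:
```python
from h import *
S=cv2.imread("pics/s2.png")
b=(270,195,345,265)
u=up(S,b,8);cv2.imwrite("pics/v3.png",u)
c,s=np.cos(.289),np.sin(.289)
for cx,cy,z,h in((457.8,-34.3,47.5,28),(457.8,-34.3,92.5,28),(460,-32,17,50),(460,-32,8,30),(460,-32,17,32)):
    print(z,h,[np.round((proj('side',(cx+h*(c*a-s*d),cy+h*(s*a+c*d),z))-b[:2]+.5)*8-.5).astype(int) for a,d in((-1,-1),(1,-1),(-1,1),(1,1))])
```

```text
47.5 28 [array([235, 318]), array([370, 215]), array([108, 220]), array([242, 122])]
92.5 28 [array([227, 216]), array([366, 112]), array([ 95, 117]), array([234,  19])]
17 50 [array([241, 458]), array([475, 271]), array([ 19, 280]), array([252, 110])]
8 30 [array([245, 401]), array([384, 291]), array([112, 297]), array([251, 193])]
17 32 [array([243, 390]), array([393, 272]), array([101, 278]), array([250, 168])]
```

View pics/v3.png

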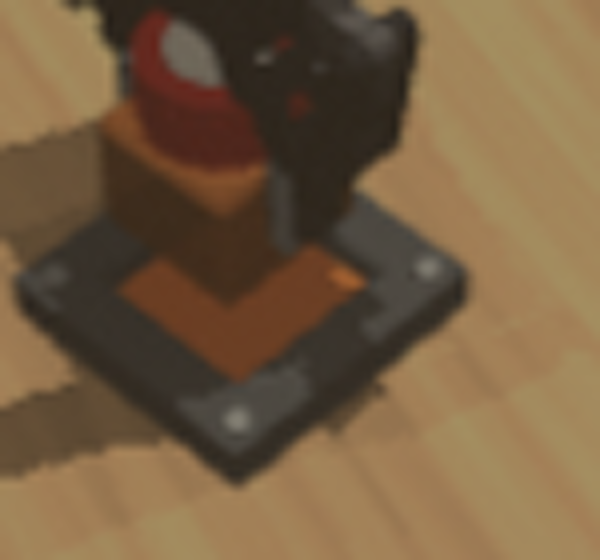

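Request:
arm_command([
  {"translation": [0.15,0.25,0.5],"twist": 0,"gripper": 0.5},
  {"translation": [0.15,0.25,1.5],"twist": 0,"gripper": 0.5},
  {"translation": [0.15,0.25,2.5],"twist": 0,"gripper": 0.5},
  {"translation": [0.15,0.25,2.7],"twist": 0,"gripper": 0.5},
  {"translation": [0.15,0.25,2.7],"twist": 0,"gripper": 0.5},
])

```text
clock: 4.47
eef_pos: [459.9, -32.5, 32.0]
tcp_rot: [-3.129, 0.003, 1.86]
contact_force: [0.0, 0.0, -4.7]
opening: 0.642
```

```bash
python3 g.py 459.7 -32.2 25 1.860
```

```text
t 4.47 pos [459.9 -32.5  32. ] rot [-3.1286e+00  2.9000e-03  1.8601e+00] F [ 0.   0.  -4.7] T [-0.07  0.01 -0.01] op 0.642 q [-0.07  0.42  2.12 -0.01  0.62 -1.92]
cm [ 0.04 -0.    0.7 ] twist 0.0
```

Request:
arm_command([
  {"translation": [0,0,0.2],"twist": 0,"gripper": 0.5},
  {"translation": [0,0,0.4],"twist": 0,"gripper": 0.5},
  {"translation": [0,0,0.6],"twist": 0,"gripper": 0.5},
  {"translation": [0,0,0.8],"twist": 0,"gripper": 0.5},
  {"translation": [0,0,0.8],"twist": 0,"gripper": 0.5},
])

```text
clock: 4.88
eef_pos: [459.8, -32.6, 23.8]
tcp_rot: [-3.129, 0.003, 1.86]
contact_force: [0.0, -1.1, -5.6]
opening: 0.647
```

```bash
python3 g.py 459.7 -32.2 19 1.860
```

```text
t 4.88 pos [459.8 -32.6  23.8] rot [-3.1285e+00  2.8000e-03  1.8600e+00] F [ 0.  -1.1 -5.6] T [0.02 0.01 0.02] op 0.647 q [-0.07  0.43  2.12 -0.01  0.6  -1.92]
cm [0.04 0.01 0.48] twist 0.0
```

Request:
arm_command([
  {"translation": [0,0,0.15],"twist": 0,"gripper": 0.5},
  {"translation": [0,0,0.3],"twist": 0,"gripper": 0.5},
  {"translation": [0,0,0.4],"twist": 0,"gripper": 0.5},
  {"translation": [0,0,0.46],"twist": 0,"gripper": 0.5},
  {"translation": [0,0,0.46],"twist": 0,"gripper": 0.5},
])

```text
clock: 5.3
eef_pos: [459.7, -32.6, 19.4]
tcp_rot: [-3.128, 0.003, 1.86]
contact_force: [-0.6, 0.5, -3.1]
opening: 0.646
```

```bash
python3 g.py 459.7 -32.2 19 1.860
```

```text
t 5.3 pos [459.7 -32.6  19.4] rot [-3.1285e+00  2.8000e-03  1.8601e+00] F [-0.6  0.5 -3.1] T [-0.08  0.07  0.02] op 0.646 q [-0.07  0.44  2.12 -0.01  0.59 -1.92]
cm [0.04 0.01 0.03] twist 0.0
```

Request:
arm_command([
  {"translation": [0,0,0.08],"twist": 0,"gripper": 0.5},
  {"translation": [0,0,0.08],"twist": 0,"gripper": 0.5},
  {"translation": [0,0,0.08],"twist": 0,"gripper": 0.5},
  {"translation": [0,0,0.05],"twist": 0,"gripper": 0.8},
  {"translation": [0,0,0.05],"twist": 0,"gripper": 1},
])

```text
clock: 5.72
eef_pos: [460.3, -32.7, 19.2]
tcp_rot: [-3.13, 0.003, 1.86]
contact_force: [-0.5, -0.4, 0.6]
opening: 0.909
```

```bash
python3 g.py 459.7 -32.2 19 1.860
```

```text
t 5.72 pos [460.3 -32.7  19.2] rot [-3.1298  0.0033  1.86  ] F [-0.5 -0.4  0.6] T [ 0.02  0.01 -0.02] op 0.909 q [-0.07  0.44  2.12 -0.01  0.59 -1.92]
cm [ 0.07 -0.05  0.02] twist -0.0
```

Request:
arm_command([
  {"translation": [0,0,0],"twist": 0,"gripper": 1},
  {"translation": [0,0,-2],"twist": 0,"gripper": 1},
  {"translation": [0,0,-5],"twist": 0.12,"gripper": 1},
  {"translation": [0,0,-9],"twist": 0.24,"gripper": 1},
  {"translation": [0,0,-11],"twist": 0.36,"gripper": 1},
])

```text
clock: 6.13
eef_pos: [462.9, -32.0, 132.5]
tcp_rot: [-3.135, 0.007, 1.494]
contact_force: [1.7, 0.4, 0.5]
opening: 1.001
```

Request:
arm_command([
  {"translation": [0,0,0],"twist": 0.12,"gripper": 1},
  {"translation": [0,0,0],"twist": 0.24,"gripper": 1},
  {"translation": [0,0,0],"twist": 0.36,"gripper": 1},
  {"translation": [0,0,0],"twist": 0.48,"gripper": 1},
  {"translation": [0,0,0],"twist": 0.6,"gripper": 1},
])

```text
clock: 6.55
eef_pos: [463.2, -32.0, 132.7]
tcp_rot: [-3.141, 0.009, 0.888]
contact_force: [-0.3, 0.1, 0.9]
opening: 1.002
```

Request:
arm_command([
  {"translation": [0,0,0],"twist": 0.12,"gripper": 1},
  {"translation": [0,0,0],"twist": 0.24,"gripper": 1},
  {"translation": [0,0,0],"twist": 0.36,"gripper": 1},
  {"translation": [0,0,0],"twist": 0.48,"gripper": 1},
  {"translation": [0,0,0],"twist": 0.6,"gripper": 1},
])

```text
clock: 6.97
eef_pos: [463.4, -32.1, 132.8]
tcp_rot: [3.137, 0.007, 0.282]
contact_force: [0.2, -0.8, -0.0]
opening: 1.001
```

```bash
python3 g.py 459.7 -32.2 130 -2.9
python3 - <<'E'
import cv2,numpy as np
from rig import grab_frame
s=grab_frame("side")
cv2.imwrite("pics/s4.png",s)
cv2.imwrite("pics/v4.png",cv2.resize(s[180:270,250:350],None,fx=6,fy=6,interpolation=cv2.INTER_CUBIC))
E
```

```text
t 6.97 pos [463.4 -32.1 132.8] rot [3.1367 0.0075 0.2823] F [ 0.2 -0.8 -0. ] T [-0.03  0.03  0.03] op 1.001 q [-0.07  0.24  2.05 -0.01  0.85 -0.34]
cm [-0.36 -0.09  0.28] twist -3.101
```

View pics/v4.png

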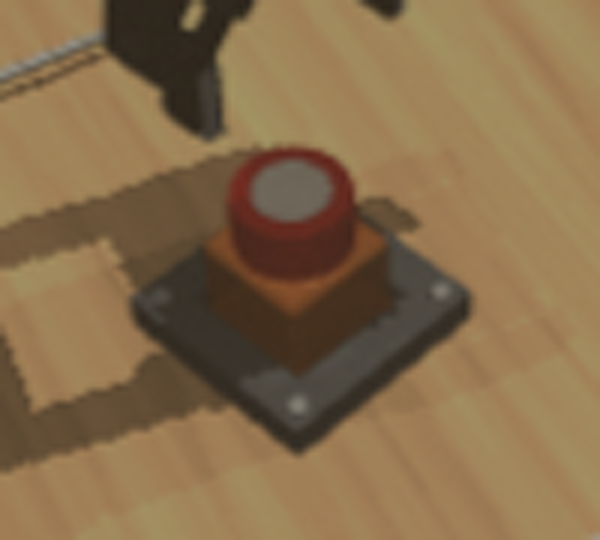

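The jar sits seated and square in the nest (cap at crop (292,210), body down in the pocket). The wrist now winds back.

Request:
arm_command([
  {"translation": [-0.07,0,0],"twist": 0.12,"gripper": 1},
  {"translation": [-0.15,0,0],"twist": 0.24,"gripper": 1},
  {"translation": [-0.25,0,0],"twist": 0.36,"gripper": 1},
  {"translation": [-0.36,-0.09,0.0],"twist": 0.48,"gripper": 1},
  {"translation": [-0.36,-0.09,0.0],"twist": 0.6,"gripper": 1},
])

```text
clock: 7.43
eef_pos: [459.6, -32.1, 132.8]
tcp_rot: [3.133, 0.003, -0.329]
contact_force: [0.4, -0.0, 0.9]
opening: 0.998
```

Request:
arm_command([
  {"translation": [0,0,0],"twist": 0.12,"gripper": 1},
  {"translation": [0,0,0],"twist": 0.24,"gripper": 1},
  {"translation": [0,0,0],"twist": 0.36,"gripper": 1},
  {"translation": [0,0,0],"twist": 0.48,"gripper": 1},
  {"translation": [0,0,0],"twist": 0.6,"gripper": 1},
])

```text
clock: 7.85
eef_pos: [459.8, -32.1, 132.8]
tcp_rot: [3.133, -0.002, -0.932]
contact_force: [0.2, -0.1, -0.8]
opening: 1.003
```

Request:
arm_command([
  {"translation": [0,0,0],"twist": 0.12,"gripper": 1},
  {"translation": [0,0,0],"twist": 0.24,"gripper": 1},
  {"translation": [0,0,0],"twist": 0.36,"gripper": 1},
  {"translation": [0,0,0],"twist": 0.48,"gripper": 1},
  {"translation": [0,0,0],"twist": 0.6,"gripper": 1},
])

```text
clock: 8.27
eef_pos: [459.9, -32.1, 132.9]
tcp_rot: [3.136, -0.007, -1.535]
contact_force: [0.2, -0.1, 0.2]
opening: 1.001
```

Request:
arm_command([
  {"translation": [0,0,0],"twist": 0.12,"gripper": 1},
  {"translation": [0,0,0],"twist": 0.24,"gripper": 1},
  {"translation": [0,0,0],"twist": 0.36,"gripper": 1},
  {"translation": [0,0,0],"twist": 0.48,"gripper": 1},
  {"translation": [0,0,0],"twist": 0.6,"gripper": 1},
])

```text
clock: 8.68
eef_pos: [460.1, -32.1, 132.9]
tcp_rot: [3.141, -0.008, -2.137]
contact_force: [-0.2, 0.1, 0.4]
opening: 1.001
```

Request:
arm_command([
  {"translation": [0,0,0],"twist": 0.12,"gripper": 1},
  {"translation": [0,0,0],"twist": 0.24,"gripper": 1},
  {"translation": [0,0,0],"twist": 0.36,"gripper": 1},
  {"translation": [0,0,0],"twist": 0.48,"gripper": 1},
  {"translation": [0,0,0],"twist": 0.6,"gripper": 1},
])

```text
clock: 9.1
eef_pos: [460.2, -32.1, 132.9]
tcp_rot: [-3.137, -0.007, -2.74]
contact_force: [-0.0, 0.5, -0.5]
opening: 0.999
```

```bash
python3 g.py 459.7 -32.2 52 -2.85
```

```text
t 9.1 pos [460.2 -32.1 132.9] rot [-3.1371 -0.0069 -2.7403] F [-0.   0.5 -0.5] T [-0.01  0.03  0.03] op 0.999 q [-0.07  0.23  2.06 -0.01  0.85  2.68]
cm [-0.01  0.05  8.09] twist 0.11
```

Request:
arm_command([
  {"translation": [0,0.03,1.5],"twist": 0.05,"gripper": 1},
  {"translation": [0,0.03,3.5],"twist": 0.1,"gripper": 1},
  {"translation": [0,0.03,5.5],"twist": 0.1,"gripper": 1},
  {"translation": [0,0.03,7],"twist": 0.1,"gripper": 1},
  {"translation": [0,0.03,7.8],"twist": 0.1,"gripper": 1},
])

```text
clock: 9.52
eef_pos: [458.9, -32.4, 53.4]
tcp_rot: [-3.137, -0.008, -2.838]
contact_force: [-0.7, -0.4, 0.8]
opening: 1.002
```

```bash
python3 g.py 459.9 -32.4 54 -2.85
```

```text
t 9.52 pos [458.9 -32.4  53.4] rot [-3.1371 -0.008  -2.8376] F [-0.7 -0.4  0.8] T [0.   0.07 0.01] op 1.002 q [-0.07  0.37  2.11 -0.01  0.66  2.78]
cm [-0.09 -0.03 -0.06] twist 0.012
```

Request:
arm_command([
  {"translation": [-0.09,0,0],"twist": 0,"gripper": 0.8},
  {"translation": [-0.09,0,0],"twist": 0,"gripper": 0.6},
  {"translation": [-0.09,0,0],"twist": 0,"gripper": 0.4},
  {"translation": [-0.09,0,0],"twist": 0,"gripper": 0.4},
  {"translation": [-0.09,0,0],"twist": 0,"gripper": 0.4},
], squeeze=40)

```text
clock: 9.93
eef_pos: [459.8, -32.2, 54.0]
tcp_rot: [-3.137, -0.008, -2.837]
contact_force: [-2.3, -2.3, -0.8]
opening: 0.573
```

```bash
python3 g.py 459.9 -32.4 54 -2.85
```

```text
t 9.93 pos [459.8 -32.2  54. ] rot [-3.1368 -0.0078 -2.8371] F [-2.3 -2.3 -0.8] T [-0.24  0.35 -0.02] op 0.573 q [-0.07  0.37  2.11 -0.01  0.66  2.78]
cm [-0.   -0.03 -0.  ] twist 0.013
```

Request:
arm_command([
  {"translation": [0,0,0],"twist": -0.1,"gripper": 0.4},
  {"translation": [0,0,-0.02],"twist": -0.2,"gripper": 0.4},
  {"translation": [0,0,-0.03],"twist": -0.3,"gripper": 0.4},
  {"translation": [0,0,-0.04],"twist": -0.4,"gripper": 0.4},
  {"translation": [0,0,-0.05],"twist": -0.5,"gripper": 0.4},
])

```text
clock: 10.35
eef_pos: [459.6, -32.1, 54.8]
tcp_rot: [-3.141, -0.009, -2.332]
contact_force: [-1.8, -0.4, -1.3]
opening: 0.575
```

```bash
python3 g.py 459.9 -32.4 54.5 -2.35
```

```text
t 10.35 pos [459.6 -32.1  54.8] rot [-3.1413 -0.0091 -2.3321] F [-1.8 -0.4 -1.3] T [ 0.01  0.28 -0.02] op 0.575 q [-0.07  0.37  2.11 -0.01  0.67  2.27]
cm [-0.   -0.05  0.03] twist 0.018
```

Request:
arm_command([
  {"translation": [0,0,0],"twist": -0.12,"gripper": 0.4},
  {"translation": [0,0,-0.01],"twist": -0.24,"gripper": 0.4},
  {"translation": [0,0,-0.02],"twist": -0.36,"gripper": 0.4},
  {"translation": [0,0,-0.03],"twist": -0.48,"gripper": 0.4},
  {"translation": [0,0,-0.04],"twist": -0.6,"gripper": 0.4},
])

```text
clock: 10.77
eef_pos: [459.3, -32.1, 55.6]
tcp_rot: [3.137, -0.008, -1.726]
contact_force: [-1.9, -0.7, -0.2]
opening: 0.573
```

```bash
python3 g.py 459.9 -32.4 55.06 -1.73
```

```text
t 10.77 pos [459.3 -32.1  55.6] rot [ 3.1366 -0.0077 -1.7261] F [-1.9 -0.7 -0.2] T [-0.06  0.31 -0.07] op 0.573 q [-0.07  0.37  2.11 -0.01  0.67  1.67]
cm [ 0.02 -0.06  0.06] twist 0.004
```

Request:
arm_command([
  {"translation": [0,0,0],"twist": -0.12,"gripper": 0.4},
  {"translation": [0,0,0],"twist": -0.24,"gripper": 0.4},
  {"translation": [0,0,-0.01],"twist": -0.36,"gripper": 0.4},
  {"translation": [0,0,-0.02],"twist": -0.48,"gripper": 0.4},
  {"translation": [0,0,-0.03],"twist": -0.6,"gripper": 0.4},
])

```text
clock: 11.18
eef_pos: [459.3, -32.3, 56.3]
tcp_rot: [3.133, -0.004, -1.12]
contact_force: [-1.2, -2.7, -1.3]
opening: 0.574
```

Request:
arm_command([
  {"translation": [0,0,-0.01],"twist": -0.12,"gripper": 0.4},
  {"translation": [0,0,-0.02],"twist": -0.24,"gripper": 0.4},
  {"translation": [0,0,-0.03],"twist": -0.36,"gripper": 0.4},
  {"translation": [0,0,-0.04],"twist": -0.48,"gripper": 0.4},
  {"translation": [0,0,-0.05],"twist": -0.6,"gripper": 0.4},
])

```text
clock: 11.6
eef_pos: [459.3, -32.3, 57.2]
tcp_rot: [3.133, 0.001, -0.514]
contact_force: [-1.2, -1.0, -1.9]
opening: 0.572
```

```bash
python3 g.py 459.9 -32.4 56.2 -0.5
```

```text
t 11.6 pos [459.3 -32.3  57.2] rot [ 3.1327e+00  1.3000e-03 -5.1380e-01] F [-1.2 -1.  -1.9] T [-0.2   0.15 -0.06] op 0.572 q [-0.07  0.36  2.11 -0.01  0.67  0.46]
cm [ 0.06 -0.03  0.1 ] twist -0.014
```

Request:
arm_command([
  {"translation": [0,0,0.02],"twist": -0.12,"gripper": 0.4},
  {"translation": [0,0,0.03],"twist": -0.24,"gripper": 0.4},
  {"translation": [0,0,0.04],"twist": -0.36,"gripper": 0.4},
  {"translation": [0,0,0.04],"twist": -0.48,"gripper": 0.4},
  {"translation": [0,0,0.04],"twist": -0.6,"gripper": 0.4},
])

```text
clock: 12.02
eef_pos: [459.6, -32.5, 57.3]
tcp_rot: [3.135, 0.005, 0.092]
contact_force: [-0.1, -1.5, -1.4]
opening: 0.57
```

```bash
python3 g.py 459.9 -32.4 56.8 0.08
```

```text
t 12.02 pos [459.6 -32.5  57.3] rot [3.1347 0.0051 0.0924] F [-0.1 -1.5 -1.4] T [-0.15  0.09  0.  ] op 0.57 q [-0.07  0.36  2.11 -0.01  0.67 -0.15]
cm [ 0.03 -0.    0.05] twist 0.012
```

Request:
arm_command([
  {"translation": [0,0,0],"twist": -0.12,"gripper": 0.4},
  {"translation": [0,0,0],"twist": -0.24,"gripper": 0.4},
  {"translation": [0,0,-0.01],"twist": -0.36,"gripper": 0.4},
  {"translation": [0,0,-0.01],"twist": -0.48,"gripper": 0.4},
  {"translation": [0,0,-0.02],"twist": -0.6,"gripper": 0.4},
])

```text
clock: 12.43
eef_pos: [459.7, -32.5, 57.9]
tcp_rot: [3.138, 0.008, 0.698]
contact_force: [-1.2, -0.3, -1.1]
opening: 0.573
```

Request:
arm_command([
  {"translation": [0,0,0],"twist": -0.12,"gripper": 0.4},
  {"translation": [0,0,0],"twist": -0.24,"gripper": 0.4},
  {"translation": [0,0,-0.01],"twist": -0.36,"gripper": 0.4},
  {"translation": [0,0,-0.01],"twist": -0.48,"gripper": 0.4},
  {"translation": [0,0,-0.02],"twist": -0.6,"gripper": 0.4},
])

```text
clock: 12.85
eef_pos: [459.9, -32.4, 58.5]
tcp_rot: [-3.141, 0.008, 1.305]
contact_force: [-1.2, -0.0, -1.8]
opening: 0.578
```

```bash
python3 g.py 459.9 -32.4 57.97 1.3
```

```text
t 12.85 pos [459.9 -32.4  58.5] rot [-3.1405  0.0079  1.3045] F [-1.2 -0.  -1.8] T [ 0.04  0.14 -0.03] op 0.578 q [-0.07  0.36  2.11 -0.01  0.67 -1.36]
cm [ 0.   -0.    0.06] twist 0.005
```

Request:
arm_command([
  {"translation": [0,0,0],"twist": -0.12,"gripper": 0.4},
  {"translation": [0,0,0],"twist": -0.24,"gripper": 0.4},
  {"translation": [0,0,-0.01],"twist": -0.36,"gripper": 0.4},
  {"translation": [0,0,-0.01],"twist": -0.48,"gripper": 0.4},
  {"translation": [0,0,-0.02],"twist": -0.6,"gripper": 0.4},
])

```text
clock: 13.27
eef_pos: [460.1, -32.4, 59.2]
tcp_rot: [-3.137, 0.006, 1.911]
contact_force: [-0.2, -0.4, -1.1]
opening: 0.576
```

Request:
arm_command([
  {"translation": [0,0,0],"twist": -0.12,"gripper": 0.4},
  {"translation": [0,0,0],"twist": -0.24,"gripper": 0.4},
  {"translation": [0,0,-0.01],"twist": -0.36,"gripper": 0.4},
  {"translation": [0,0,-0.01],"twist": -0.48,"gripper": 0.4},
  {"translation": [0,0,-0.02],"twist": -0.6,"gripper": 0.4},
])

```text
clock: 13.68
eef_pos: [460.4, -32.4, 59.9]
tcp_rot: [-3.135, 0.003, 2.517]
contact_force: [-0.7, -0.0, -1.8]
opening: 0.569
```

Request:
arm_command([
  {"translation": [0,0,0],"twist": -0.12,"gripper": 0.4},
  {"translation": [0,0,0],"twist": -0.24,"gripper": 0.4},
  {"translation": [0,0,0],"twist": -0.3,"gripper": 0.4},
  {"translation": [0,0,0],"twist": -0.3,"gripper": 0.4},
  {"translation": [0,0,0],"twist": -0.3,"gripper": 0.4},
])

```text
clock: 14.1
eef_pos: [460.6, -32.4, 60.2]
tcp_rot: [-3.134, 0.002, 2.814]
contact_force: [0.1, 0.7, -0.4]
opening: 0.573
```

```bash
python3 g.py 459.9 -32.4 59.4 2.8
python3 - <<'E'
import cv2,numpy as np
from rig import grab_frame
s=grab_frame("side")
cv2.imwrite("pics/s5.png",s)
cv2.imwrite("pics/v5.png",cv2.resize(s[180:270,250:350],None,fx=6,fy=6,interpolation=cv2.INTER_CUBIC))
E
```

```text
t 14.1 pos [460.6 -32.4  60.2] rot [-3.1345e+00  1.6000e-03  2.8144e+00] F [ 0.1  0.7 -0.4] T [0.12 0.13 0.05] op 0.573 q [-0.07  0.36  2.11 -0.01  0.67 -2.87]
cm [ 0.07 -0.02  0.08] twist 0.014
```

View pics/v5.png

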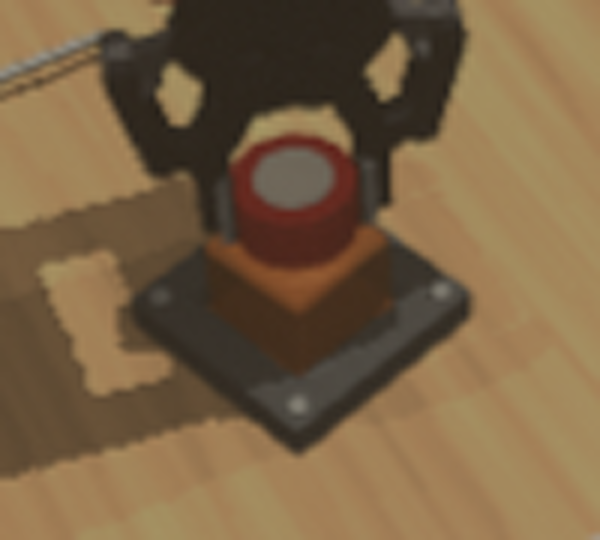

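Cap at crop (293,200) has risen about 2 px, and the jar is still seated. Next I regrip: open in place, wind back, close again.

Request:
arm_command([
  {"translation": [0,0,0],"twist": 0,"gripper": 0.8},
  {"translation": [0,0,0],"twist": 0,"gripper": 1},
  {"translation": [0,0,0],"twist": 0,"gripper": 1},
  {"translation": [0,0,0],"twist": 0,"gripper": 1},
  {"translation": [0,0,0],"twist": 0.12,"gripper": 1},
])

```text
clock: 14.57
eef_pos: [460.8, -32.4, 60.3]
tcp_rot: [-3.135, 0.003, 2.696]
contact_force: [0.7, 0.0, -0.0]
opening: 0.999
```

```bash
python3 g.py 459.9 -32.4 59.4 2.8
python3 - <<'E'
import cv2,numpy as np
from rig import grab_frame
s=grab_frame("side")
cv2.imwrite("pics/s6.png",s)
cv2.imwrite("pics/v6.png",cv2.resize(s[180:270,250:350],None,fx=6,fy=6,interpolation=cv2.INTER_CUBIC))
E
```

```text
t 14.57 pos [460.8 -32.4  60.3] rot [-3.1348e+00  2.8000e-03  2.6957e+00] F [ 0.7  0.  -0. ] T [-0.06  0.03  0.02] op 0.999 q [-0.07  0.36  2.11 -0.01  0.67 -2.75]
cm [ 0.08 -0.03  0.09] twist -0.104
```

View pics/v6.png

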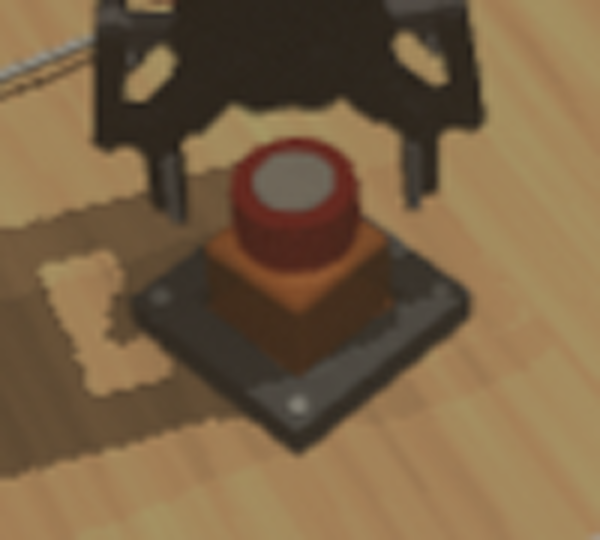

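Request:
arm_command([
  {"translation": [0,0,0],"twist": 0.12,"gripper": 1},
  {"translation": [0,0,0],"twist": 0.24,"gripper": 1},
  {"translation": [0,0,0],"twist": 0.36,"gripper": 1},
  {"translation": [0,0,0],"twist": 0.48,"gripper": 1},
  {"translation": [0,0,0],"twist": 0.6,"gripper": 1},
])

```text
clock: 15.03
eef_pos: [460.9, -32.4, 60.3]
tcp_rot: [-3.138, 0.006, 2.077]
contact_force: [0.7, 0.7, -0.1]
opening: 0.999
```

Request:
arm_command([
  {"translation": [0,0,0],"twist": 0.12,"gripper": 1},
  {"translation": [0,0,0],"twist": 0.24,"gripper": 1},
  {"translation": [0,0,0],"twist": 0.36,"gripper": 1},
  {"translation": [0,0,0],"twist": 0.48,"gripper": 1},
  {"translation": [0,0,0],"twist": 0.6,"gripper": 1},
])

```text
clock: 15.45
eef_pos: [460.9, -32.4, 60.3]
tcp_rot: [3.141, 0.007, 1.473]
contact_force: [0.0, 0.2, 0.4]
opening: 1.005
```

Request:
arm_command([
  {"translation": [0,0,0],"twist": 0.12,"gripper": 1},
  {"translation": [0,0,0],"twist": 0.24,"gripper": 1},
  {"translation": [0,0,0],"twist": 0.36,"gripper": 1},
  {"translation": [0,0,0],"twist": 0.48,"gripper": 1},
  {"translation": [0,0,0],"twist": 0.6,"gripper": 1},
])

```text
clock: 15.87
eef_pos: [461.0, -32.4, 60.3]
tcp_rot: [3.137, 0.006, 0.869]
contact_force: [-0.6, 0.8, 0.4]
opening: 1.0
```

Request:
arm_command([
  {"translation": [0,0,0],"twist": 0.12,"gripper": 1},
  {"translation": [0,0,0],"twist": 0.24,"gripper": 1},
  {"translation": [0,0,0],"twist": 0.36,"gripper": 1},
  {"translation": [0,0,0],"twist": 0.48,"gripper": 1},
  {"translation": [0,0,0],"twist": 0.6,"gripper": 1},
])

```text
clock: 16.28
eef_pos: [461.2, -32.5, 60.4]
tcp_rot: [3.134, 0.002, 0.265]
contact_force: [0.2, -0.7, -0.2]
opening: 1.001
```

Request:
arm_command([
  {"translation": [0,0,0],"twist": 0.12,"gripper": 1},
  {"translation": [0,0,0],"twist": 0.24,"gripper": 1},
  {"translation": [0,0,0],"twist": 0.36,"gripper": 1},
  {"translation": [0,0,0],"twist": 0.48,"gripper": 1},
  {"translation": [0,0,0],"twist": 0.6,"gripper": 1},
])

```text
clock: 16.7
eef_pos: [461.2, -32.5, 60.4]
tcp_rot: [3.135, -0.003, -0.339]
contact_force: [0.9, -0.5, -0.2]
opening: 1.0
```

Request:
arm_command([
  {"translation": [0,0,0],"twist": 0.12,"gripper": 1},
  {"translation": [0,0,0],"twist": 0.24,"gripper": 1},
  {"translation": [0,0,0],"twist": 0.36,"gripper": 1},
  {"translation": [0,0,0],"twist": 0.48,"gripper": 1},
  {"translation": [0,0,0],"twist": 0.6,"gripper": 1},
])

```text
clock: 17.12
eef_pos: [461.4, -32.5, 60.4]
tcp_rot: [3.138, -0.006, -0.943]
contact_force: [1.3, 0.4, -0.6]
opening: 0.999
```

Request:
arm_command([
  {"translation": [0,0,0],"twist": 0.12,"gripper": 1},
  {"translation": [0,0,0],"twist": 0.24,"gripper": 1},
  {"translation": [0,0,0],"twist": 0.36,"gripper": 1},
  {"translation": [0,0,0],"twist": 0.48,"gripper": 1},
  {"translation": [0,0,0],"twist": 0.6,"gripper": 1},
])

```text
clock: 17.53
eef_pos: [461.5, -32.5, 60.5]
tcp_rot: [-3.141, -0.007, -1.547]
contact_force: [-0.5, -0.2, -0.0]
opening: 1.001
```

```bash
python3 g.py 459.9 -32.4 59.5 -1.5
```

```text
t 17.53 pos [461.5 -32.5  60.5] rot [-3.1409 -0.0075 -1.5471] F [-0.5 -0.2 -0. ] T [ 0.   -0.02  0.  ] op 1.001 q [-0.07  0.36  2.11 -0.01  0.67  1.49]
cm [-0.02  0.16  0.1 ] twist -0.047
```

Request:
arm_command([
  {"translation": [0,0.13,0.05],"twist": 0,"gripper": 0.9},
  {"translation": [0,0.13,0.05],"twist": 0,"gripper": 0.7},
  {"translation": [0,0.13,0.05],"twist": 0,"gripper": 0.4},
  {"translation": [0,0.13,0.05],"twist": 0,"gripper": 0.4},
  {"translation": [0,0.13,0.05],"twist": 0,"gripper": 0.4},
])

```text
clock: 17.95
eef_pos: [460.2, -32.4, 60.1]
tcp_rot: [-3.141, -0.007, -1.545]
contact_force: [-0.8, 2.2, 4.0]
opening: 0.578
```

Request:
arm_command([
  {"translation": [0,0,0],"twist": -0.05,"gripper": 0.4},
  {"translation": [0,0,0],"twist": -0.15,"gripper": 0.4},
  {"translation": [0,0,0],"twist": -0.25,"gripper": 0.4},
  {"translation": [0,0,-0.01],"twist": -0.37,"gripper": 0.4},
  {"translation": [0,0,-0.02],"twist": -0.49,"gripper": 0.4},
])

```text
clock: 18.37
eef_pos: [460.4, -32.5, 60.5]
tcp_rot: [3.139, -0.007, -1.048]
contact_force: [-0.5, -0.4, 4.1]
opening: 0.573
```

```bash
python3 g.py 459.9 -32.4 59.5 -1.5
```

```text
t 18.37 pos [460.4 -32.5  60.5] rot [ 3.139  -0.007  -1.0479] F [-0.5 -0.4  4.1] T [-0.12  0.08 -0.16] op 0.573 q [-0.07  0.36  2.11 -0.01  0.67  0.99]
cm [-0.04  0.04  0.1 ] twist 0.452
```

Request:
arm_command([
  {"translation": [0,0,-0.02],"twist": -0.12,"gripper": 0.4},
  {"translation": [0,0,-0.03],"twist": -0.24,"gripper": 0.4},
  {"translation": [0,0,-0.04],"twist": -0.36,"gripper": 0.4},
  {"translation": [0,0,-0.05],"twist": -0.48,"gripper": 0.4},
  {"translation": [0,0,-0.06],"twist": -0.6,"gripper": 0.4},
])

```text
clock: 18.78
eef_pos: [460.6, -32.6, 61.2]
tcp_rot: [3.135, -0.005, -0.44]
contact_force: [-0.4, 0.9, 2.3]
opening: 0.578
```

Request:
arm_command([
  {"translation": [0,0,0],"twist": -0.12,"gripper": 0.4},
  {"translation": [0,0,-0.01],"twist": -0.24,"gripper": 0.4},
  {"translation": [0,0,-0.02],"twist": -0.36,"gripper": 0.4},
  {"translation": [0,0,-0.03],"twist": -0.48,"gripper": 0.4},
  {"translation": [0,0,-0.04],"twist": -0.6,"gripper": 0.4},
])

```text
clock: 19.2
eef_pos: [460.7, -32.6, 61.8]
tcp_rot: [3.134, -0.0, 0.167]
contact_force: [-1.0, 0.5, 1.9]
opening: 0.573
```

Request:
arm_command([
  {"translation": [0,0,0],"twist": -0.12,"gripper": 0.4},
  {"translation": [0,0,0],"twist": -0.24,"gripper": 0.4},
  {"translation": [0,0,-0.01],"twist": -0.36,"gripper": 0.4},
  {"translation": [0,0,-0.01],"twist": -0.48,"gripper": 0.4},
  {"translation": [0,0,-0.02],"twist": -0.6,"gripper": 0.4},
])

```text
clock: 19.62
eef_pos: [461.0, -32.5, 62.2]
tcp_rot: [3.135, 0.003, 0.774]
contact_force: [-1.4, 1.9, 5.1]
opening: 0.575
```

```bash
python3 g.py 459.9 -32.4 59.5 -1.5
```

```text
t 19.62 pos [461.  -32.5  62.2] rot [3.1348 0.0035 0.7738] F [-1.4  1.9  5.1] T [ 0.38  0.16 -0.18] op 0.575 q [-0.07  0.35  2.11 -0.01  0.67 -0.83]
cm [-0.07 -0.09  0.27] twist 2.274
```

Request:
arm_command([
  {"translation": [0,0,-0.03],"twist": -0.12,"gripper": 0.4},
  {"translation": [0,0,-0.05],"twist": -0.24,"gripper": 0.4},
  {"translation": [0,0,-0.06],"twist": -0.36,"gripper": 0.4},
  {"translation": [0,0,-0.07],"twist": -0.48,"gripper": 0.4},
  {"translation": [0,0,-0.08],"twist": -0.6,"gripper": 0.4},
])

```text
clock: 20.03
eef_pos: [461.0, -32.4, 63.0]
tcp_rot: [3.138, 0.007, 1.381]
contact_force: [-0.4, 2.8, 1.8]
opening: 0.574
```

Request:
arm_command([
  {"translation": [0,0,-0.02],"twist": -0.12,"gripper": 0.4},
  {"translation": [0,0,-0.03],"twist": -0.24,"gripper": 0.4},
  {"translation": [0,0,-0.04],"twist": -0.36,"gripper": 0.4},
  {"translation": [0,0,-0.05],"twist": -0.48,"gripper": 0.4},
  {"translation": [0,0,-0.06],"twist": -0.6,"gripper": 0.4},
])

```text
clock: 20.45
eef_pos: [460.8, -32.2, 63.6]
tcp_rot: [-3.141, 0.007, 1.988]
contact_force: [-1.0, 2.4, 1.4]
opening: 0.576
```

```bash
python3 g.py 459.9 -32.4 59.5 -1.5
```

```text
t 20.45 pos [460.8 -32.2  63.6] rot [-3.1405  0.0069  1.9882] F [-1.   2.4  1.4] T [ 0.38  0.18 -0.1 ] op 0.576 q [-0.07  0.35  2.11 -0.01  0.68 -2.05]
cm [ 0.02 -0.09  0.41] twist -2.795
```

Request:
arm_command([
  {"translation": [0,0,-0.03],"twist": -0.1,"gripper": 0.4},
  {"translation": [0,0,-0.06],"twist": -0.2,"gripper": 0.4},
  {"translation": [0,0,-0.1],"twist": -0.3,"gripper": 0.4},
  {"translation": [0,0,-0.14],"twist": -0.4,"gripper": 0.4},
  {"translation": [0,0,-0.18],"twist": -0.5,"gripper": 0.4},
])

```text
clock: 20.87
eef_pos: [460.5, -32.2, 65.3]
tcp_rot: [-3.137, 0.005, 2.495]
contact_force: [-0.8, 0.8, -0.4]
opening: 0.571
```

```bash
python3 g.py 459.9 -32.4 59.5 -1.5
```

```text
t 20.87 pos [460.5 -32.2  65.3] rot [-3.137   0.0052  2.4948] F [-0.8  0.8 -0.4] T [0.01 0.04 0.06] op 0.571 q [-0.07  0.35  2.11 -0.01  0.68 -2.55]
cm [ 0.04 -0.05  0.58] twist -2.288
```

Force is about the cap's own weight. I'll lift another 2 mm without turning, then look.

Request:
arm_command([
  {"translation": [0,0,-0.05],"twist": 0,"gripper": 0.4},
  {"translation": [0,0,-0.1],"twist": 0,"gripper": 0.4},
  {"translation": [0,0,-0.15],"twist": 0,"gripper": 0.4},
  {"translation": [0,0,-0.2],"twist": 0,"gripper": 0.4},
  {"translation": [0,0,-0.2],"twist": 0,"gripper": 0.4},
])

```text
clock: 21.28
eef_pos: [460.6, -32.2, 67.4]
tcp_rot: [-3.137, 0.005, 2.494]
contact_force: [-0.8, 0.3, -0.2]
opening: 0.573
```

```bash
python3 g.py 460 -32.4 59.5 -1.5
python3 - <<'E'
import cv2,numpy as np
from rig import grab_frame
s=grab_frame("side")
cv2.imwrite("pics/s7.png",s)
cv2.imwrite("pics/v7.png",cv2.resize(s[180:270,250:350],None,fx=6,fy=6,interpolation=cv2.INTER_CUBIC))
E
```

```text
t 21.28 pos [460.6 -32.2  67.4] rot [-3.1371  0.0054  2.4935] F [-0.8  0.3 -0.2] T [-0.05  0.   -0.01] op 0.573 q [-0.07  0.34  2.11 -0.01  0.69 -2.55]
cm [ 0.04 -0.05  0.79] twist -2.29
```

View pics/v7.png

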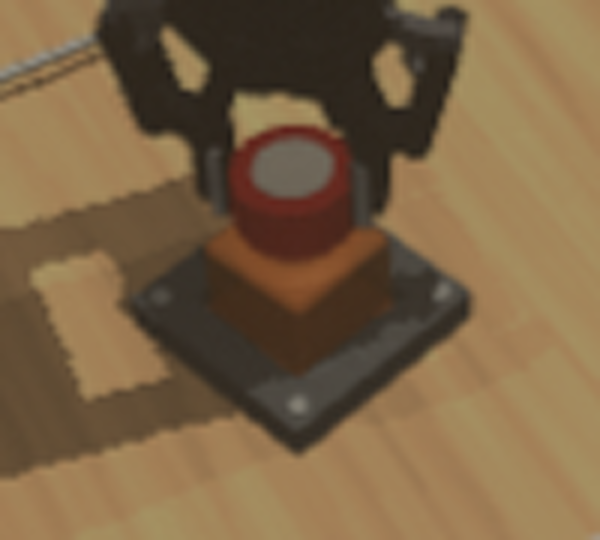

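Cap is off the thread (crop (292,190), gap growing), and the jar is still seated at (298,370). Lifting clear, then on to the tray.

Request:
arm_command([
  {"translation": [0,0,-0.5],"twist": 0,"gripper": 0.4},
  {"translation": [0,0,-1.5],"twist": 0,"gripper": 0.4},
  {"translation": [0,0,-3],"twist": 0,"gripper": 0.4},
  {"translation": [0,0,-4.5],"twist": 0,"gripper": 0.4},
  {"translation": [0,0,-5.5],"twist": 0,"gripper": 0.4},
])

```text
clock: 21.75
eef_pos: [461.1, -31.9, 124.3]
tcp_rot: [-3.138, 0.007, 2.494]
contact_force: [0.7, 0.8, -0.6]
opening: 0.577
```

```bash
python3 g.py 474.5 -262.5 110 2.5
```

```text
t 21.75 pos [461.1 -31.9 124.3] rot [-3.138   0.0068  2.4935] F [ 0.7  0.8 -0.6] T [-0.01  0.01  0.02] op 0.577 q [-0.07  0.24  2.07 -0.01  0.82 -2.55]
cm [-14.98 -17.57   1.6 ] twist -0.006
```

Request:
arm_command([
  {"translation": [-1,-1.17,0],"twist": 0.1,"gripper": 0.4},
  {"translation": [-3,-3.5,0],"twist": 0.2,"gripper": 0.4},
  {"translation": [-5.4,-6.3,0],"twist": 0.3,"gripper": 0.4},
  {"translation": [-7.8,-9.15,0],"twist": 0.4,"gripper": 0.4},
  {"translation": [-10,-11.7,0],"twist": 0.5,"gripper": 0.4},
])

```text
clock: 22.17
eef_pos: [470.4, -187.4, 126.4]
tcp_rot: [3.141, 0.009, 1.989]
contact_force: [1.5, 0.1, 0.3]
opening: 0.576
```

```bash
python3 g.py 474.5 -262.5 110 2.0
```

```text
t 22.17 pos [ 470.4 -187.4  126.4] rot [3.1407 0.0087 1.989 ] F [1.5 0.1 0.3] T [ 0.01 -0.03  0.02] op 0.576 q [-0.38  0.3   1.98 -0.01  0.85 -2.36]
cm [-7.02 -2.68  1.7 ] twist -0.011
```

Request:
arm_command([
  {"translation": [-2.3,-0.9,0.3],"twist": 0,"gripper": 0.4},
  {"translation": [-4.6,-1.75,1],"twist": 0,"gripper": 0.4},
  {"translation": [-6.3,-2.4,2.5],"twist": 0,"gripper": 0.4},
  {"translation": [-7,-2.68,4.5],"twist": 0,"gripper": 0.4},
  {"translation": [-7,-2.68,6],"twist": 0,"gripper": 0.4},
])

```text
clock: 22.58
eef_pos: [474.9, -264.8, 66.8]
tcp_rot: [3.14, 0.01, 1.987]
contact_force: [-0.5, -0.6, -1.3]
opening: 0.573
```

Request:
arm_command([
  {"translation": [0,0,1],"twist": 0,"gripper": 0.4},
  {"translation": [0,0,2],"twist": 0,"gripper": 0.4},
  {"translation": [0,0,3],"twist": 0,"gripper": 0.4},
  {"translation": [0,0,3.5],"twist": 0,"gripper": 0.4},
  {"translation": [0,0,3.5],"twist": 0,"gripper": 0.4},
])

```text
clock: 23.0
eef_pos: [474.7, -264.5, 31.0]
tcp_rot: [3.141, 0.009, 1.987]
contact_force: [-0.8, 0.2, -0.3]
opening: 0.576
```

```bash
python3 g.py 474.5 -262.5 10 2.0
python3 - <<'E'
import cv2,numpy as np
from rig import grab_frame
s=grab_frame("side")
cv2.imwrite("pics/s8.png",s)
cv2.imwrite("pics/v8.png",cv2.resize(s[220:350,280:420],None,fx=4.5,fy=4.5,interpolation=cv2.INTER_CUBIC))
E
```

```text
t 23.0 pos [ 474.7 -264.5   31. ] rot [3.1407 0.009  1.9874] F [-0.8  0.2 -0.3] T [ 0.02  0.01 -0.03] op 0.576 q [-0.51  0.5   1.95 -0.01  0.68 -2.49]
cm [0.21 0.06 2.09] twist -0.013
```

View pics/v8.png

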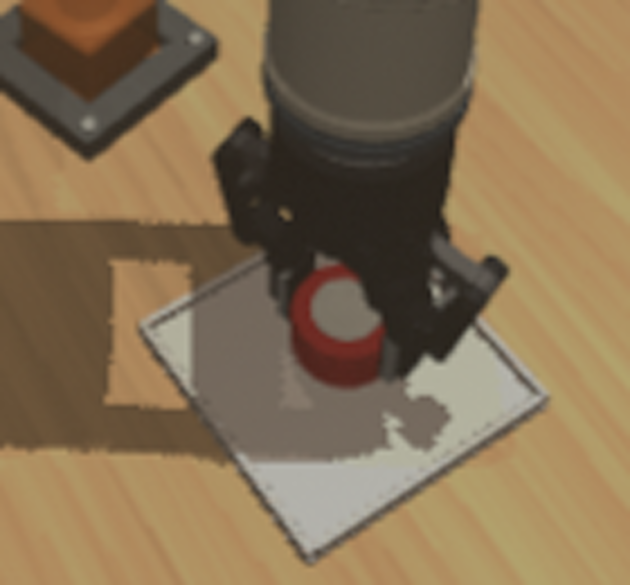

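Cap at crop (345,325) is held upright over the middle of the tray. Lowering it.

Request:
arm_command([
  {"translation": [0.1,0,0.6],"twist": 0,"gripper": 0.4},
  {"translation": [0.1,0,1.2],"twist": 0,"gripper": 0.4},
  {"translation": [0.1,0,1.8],"twist": 0,"gripper": 0.4},
  {"translation": [0.1,0,2.2],"twist": 0,"gripper": 0.4},
  {"translation": [0.1,0,2.2],"twist": 0,"gripper": 0.4},
])

```text
clock: 23.47
eef_pos: [474.2, -263.6, 8.6]
tcp_rot: [3.141, 0.008, 1.988]
contact_force: [-0.2, 0.6, -0.1]
opening: 0.577
```

Request:
arm_command([
  {"translation": [0,0,0.1],"twist": 0,"gripper": 0.4},
  {"translation": [0,0,0.2],"twist": 0,"gripper": 0.4},
  {"translation": [0,0,0.3],"twist": 0,"gripper": 0.4},
  {"translation": [0,0,0.35],"twist": 0,"gripper": 0.4},
  {"translation": [0,0,0.35],"twist": 0,"gripper": 0.4},
])

```text
clock: 23.88
eef_pos: [474.2, -263.7, 5.2]
tcp_rot: [3.141, 0.008, 1.987]
contact_force: [0.1, 0.5, -0.7]
opening: 0.575
```

Request:
arm_command([
  {"translation": [0,0,0.05],"twist": 0,"gripper": 0.4},
  {"translation": [0,0,0.1],"twist": 0,"gripper": 0.4},
  {"translation": [0,0,0.15],"twist": 0,"gripper": 0.4},
  {"translation": [0,0,0.15],"twist": 0,"gripper": 0.4},
  {"translation": [0,0,0.15],"twist": 0,"gripper": 0.4},
])

```text
clock: 24.3
eef_pos: [474.3, -263.8, 5.0]
tcp_rot: [3.141, 0.009, 1.987]
contact_force: [-3.5, 2.6, 17.1]
opening: 0.575
```

```bash
python3 g.py 474.5 -262.5 10 2.0
```

```text
t 24.3 pos [ 474.3 -263.8    5. ] rot [3.1409 0.0086 1.9874] F [-3.5  2.6 17.1] T [ 0.74  0.85 -0.03] op 0.575 q [-0.51  0.54  1.96 -0.01  0.63 -2.49]
cm [ 0.11  0.07 -0.5 ] twist -0.013
```

Contact (17 N). I'll ease off slightly and release.

Request:
arm_command([
  {"translation": [0,0,0],"twist": 0,"gripper": 0.4},
  {"translation": [0,0,0],"twist": 0,"gripper": 0.65},
  {"translation": [0,0,0],"twist": 0,"gripper": 0.85},
  {"translation": [0,0,0],"twist": 0,"gripper": 0.9},
  {"translation": [0,0,0],"twist": 0,"gripper": 0.9},
])

```text
clock: 24.72
eef_pos: [474.3, -263.8, 4.8]
tcp_rot: [3.141, 0.008, 1.987]
contact_force: [0.2, -0.4, 0.6]
opening: 0.899
```

Request:
arm_command([
  {"translation": [0,0,-0.5],"twist": 0,"gripper": 0.9},
  {"translation": [0,0,-2],"twist": 0,"gripper": 0.9},
  {"translation": [0,0,-5],"twist": 0,"gripper": 0.9},
  {"translation": [0,0,-9],"twist": 0,"gripper": 0.9},
  {"translation": [0,0,-13],"twist": 0,"gripper": 0.9},
])

```text
clock: 25.13
eef_pos: [472.9, -262.3, 135.7]
tcp_rot: [-3.141, 0.007, 1.987]
contact_force: [1.5, -0.3, 0.5]
opening: 0.898
```

Request:
arm_command([
  {"translation": [0,0,-3],"twist": 0.1,"gripper": 1},
  {"translation": [0,0,-6],"twist": 0.1,"gripper": 1},
  {"translation": [-3,-1,-8],"twist": 0.1,"gripper": 1},
  {"translation": [-7,-3,-8],"twist": 0.1,"gripper": 1},
  {"translation": [-11,-5,-8],"twist": 0.1,"gripper": 1},
])

```text
clock: 25.55
eef_pos: [472.8, -377.8, 219.2]
tcp_rot: [3.139, 0.01, 1.89]
contact_force: [1.1, 0.2, -0.1]
opening: 1.001
```

Request:
arm_command([
  {"translation": [-3,-1,0],"twist": 0.1,"gripper": 1},
  {"translation": [-6,-2,0],"twist": 0.1,"gripper": 1},
  {"translation": [-9,-3,0],"twist": 0.1,"gripper": 1},
  {"translation": [-11,-4,0],"twist": 0.1,"gripper": 1},
  {"translation": [-11,-4,0],"twist": 0.1,"gripper": 1},
])

```text
clock: 25.97
eef_pos: [468.4, -498.8, 220.1]
tcp_rot: [3.139, 0.012, 1.787]
contact_force: [0.0, -0.2, 0.1]
opening: 1.003
```

```bash
python3 g.py 474.5 -262.5 10 2.0
python3 - <<'E'
import cv2,numpy as np
from rig import grab_frame
s=grab_frame("side");t=grab_frame("top")
cv2.imwrite("pics/s9.png",s);cv2.imwrite("pics/t9.png",t)
cv2.imwrite("pics/v9.png",cv2.resize(s[180:350,250:420],None,fx=3.5,fy=3.5,interpolation=cv2.INTER_CUBIC))
E
```

```text
t 25.97 pos [ 468.4 -498.8  220.1] rot [3.1388 0.0116 1.7873] F [ 0.  -0.2  0.1] T [ 0.01  0.05 -0.02] op 1.003 q [-0.82  0.45  1.52 -0.    1.17 -2.6 ]
cm [23.19  5.62 20.76] twist -0.213
```

View pics/v9.png

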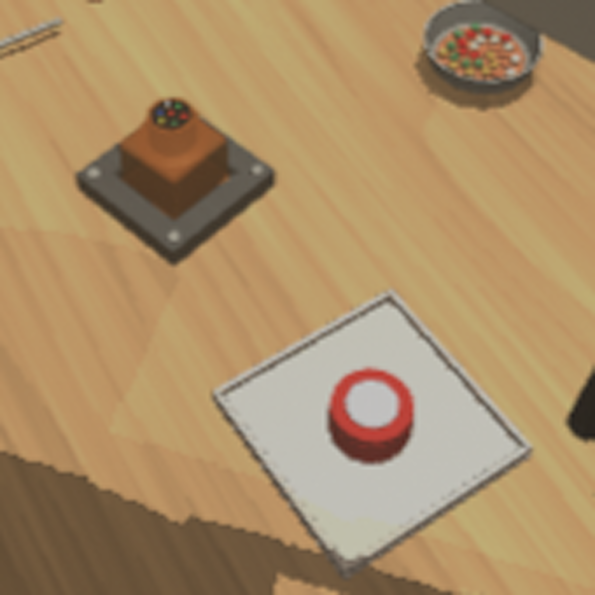

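View pics/t9.png

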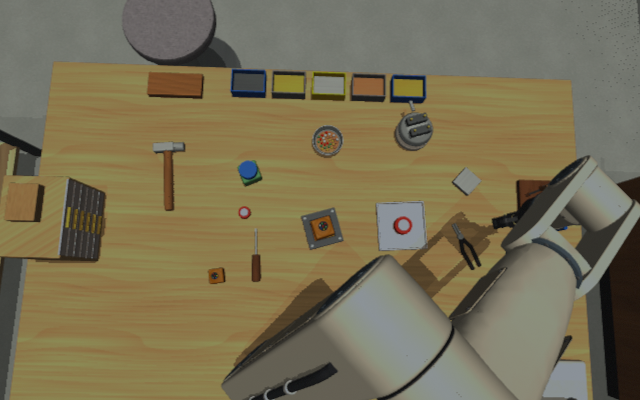

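The side view shows the jar open and seated in the nest (crop (172,160)) and the cap flat, label up, in mid-tray (crop (371,415)). In the top view nothing else has moved. The arm is stopped and touching nothing.

```bash
python3 -c "
from rig import job,sense
print(sense()['qvel'].round(3)); print(job.sign_off())"
```

```text
[ 0.024 -0.016  0.026  0.005  0.002  0.005]
the job is handed in; nothing more can be done
None
```

The job is handed in: the red-capped jar stands open in the nest, and its cap lies flat, top side up, in the middle of the white tray. It took about 26 s of the 72 s allowed.

- **Carrying:** I gripped the jar by its square glass body and lowered it into the pocket until the floor began to take its weight (TCP about 19 mm). The side picture showed it seated and square.
- **Unscrewing:** I turned the cap about 1.5 turns anticlockwise in two grips, rising with the thread. The pull on the jar stayed at or below about 2 N. Once the cap was free, a lift test read well under 1 N and the jar had not moved.
- **Placing:** Setting the cap down peaked at about 17 N, more than I intended but under the 40 N limit; I let go straight after.

**Last checks:** The side picture shows the jar seated and open, and the cap upright in the tray. The top picture shows the other things where they were, except the tool rack, which the arm hid. The tool read about zero contact force and the arm was nearly still.

**Disagreements:** The two cameras differed by about 2 mm on the nest and 4 mm on the cap at the start, and the jar fitted the pocket without touching its sides.

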